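# Unlock a starter drive shaft and hold it up to the inspection camera

## Robot

A 6-joint arm with a two-finger parallel gripper is mounted at the origin on the work surface. World frame = base frame: x ahead of the robot, y to its left, z up, the work surface at z = 0. Lengths are in m, angles in rad, forces in N, time in s.
With the tool pointing down it reaches from about 0.425 to 0.95 m from the base axis. Payload 3.5 kg.
Tool frame: the origin (TCP) lies at the very end of the fingers, on their centre line; the grasp point (between the pads) lies 19 mm behind it; z points along the fingers, y is the direction in which the jaws open and shut (so a half turn about z gives the same grasp; the last joint's range is limited). The gripper opens to 85 mm and grips with 20 to 120 N. Pads are 22 mm wide; open, the fingers measure 114 mm over their backs; the gripper's body (76 mm by 85 mm) begins 54 mm behind the grasp point. The pads swing forward as they close: fully open they stand 13 mm farther back than shut.
Start: joints at [-1.394, 0.286, 1.577, -0, 1.279, -0.15], TCP at [0.217, -0.639, 0.231] pointing down, gripper open.
Joint ranges: [-2.77, 2.77], [-0.9, 2.22], [0.21, 2.48], [-1.53, 4.67], [0.24, 2.81], [-2.84, 2.84]. Speed limits (rad/s): [2.79, 2.79, 3.14, 3.14, 3.14, 3.14].

## Interface

Orientations are given as a unit quaternion [x, y, z, w].
In Python, from plant import ctrl, imaging gives the robot as it stands.
- The arm moves only by the shell command python3 -m creep 'ROWS' [OPENING] [FORCE]. ROWS is JSON, one flat list of numbers, 4 for each row, row after row: the shift along the tool's x, y, z in units of 25 mm (1.0 is 25 mm), then the turn about the tool's z in units of 5 degrees (1.0 is 5 degrees). A call has 1 to 20 rows; each row is the pose to reach, as a shift and turn from the pose commanded when the call began, along the tool's axes at that moment; what a row does not reach only later rows make up. A row lasts 1/12 s, in which the tool goes at most 41.7 mm and 7.16 degrees, less where a joint would pass 70% of its speed; a pose out of reach is approached as far as the arm can. A call with a gripper value outside its range is refused whole. OPENING is the closure in counts, from 0 (fully open) to 255 (shut), set as the call begins (- or left out, the last holds). The fingers move at their own pace and stop on an object; FORCE is the grip in N (left out, the last holds). Time passes only in rows, so rows that repeat a pose let the fingers close. It gives the time, the measured TCP pose, the force and the opening at its end, in the units of the state.
- ctrl.get_state(): the state, without advancing time (a new reading comes with each control period).
- imaging.read_camera(name): name is "side" or "top"; returns the picture (420x560x3 uint8, red, green, blue); there is no depth.
- imaging.camera_info(name): a dict with "intrinsics" (3x3 intrinsics, pixels), "origin" and "attitude" of the camera in the world. Camera axes: x right, y down, z forward; pixel columns grow to the right and rows downward; lengths in m; the calibration is good to about 2 mm. A picture is of the moment at which its call begins. camera_info takes no time and is no camera call.
- ctrl.sign_off(): hands the job in, once; it reports no verdict.
Trained networks look in the newest picture that a camera, given by its name, has taken for a name from the list of things; names that differ only in an ending like _2 or _b are one class to them, and where a whole thing is asked for, a point or a joint stands for the part that bears it (a point fixed in the world has none). Each returns a list of dicts, best first, with "p" (0 to 1); they miss things now and then, are a little off and sometimes report something else, mostly with a low value. They report only what shows in the picture. A call takes as long as a camera call. They do not tell look-alikes from the thing itself.
- imaging.silhouettes(camera, name): "mask" (420x560 bool, what is visible of it) and "uv" ([column, row] in pixels, amid what is visible of it).
The state is a dict: "time": time; "qpos": joint angles; "dq": joint speeds; "joint_efforts": joint torques, N m; "eef_pos": TCP position; "tcp_rot": TCP orientation; "contact_force": force on the tool from outside, world axes, zero at the start; "wrist_torque": the same for the moment, N m; "opening": opening from 0.0 (shut) to 1.0 (fully open).
Only numpy, scipy, OpenCV 4.12 (cv2) and the standard library are available. Lean on these libraries where they do the work, as an engineer would, in place of code of your own. Each camera call takes 0.05 s, during which the arm holds its last target.

## Task

The starter drive shaft lies in the holding fixture under a sliding transport lock. Slide the lock's knob away from the shaft fully to its end stop, then take the shaft out of the fixture and hold it up to the inspection camera: toothed pinion end towards the camera, the middle of its end face 10 cm straight in front of the lens, the shaft in line with the lens axis (so with the pinion raised a little, since the camera looks down at a slant). Finish while still holding it there in the gripper; leave the lock open, do not touch the camera, and leave the wrench, screwdriver and bearing where they lie.

Things in the scene. Friction and masses are not known exactly. Their poses are not given: they have to be found in the camera images.
- fixture: Grey base plate, 90 mm (x) by 275 mm (y), 10 mm thick, fixed on the bench. Origin: on the bench under the lying shaft's middle; z up, y along the lying shaft towards its pinion, x across. Two black vee rests (14 mm thick, 40 mm across, up to 56 mm high) at y = -50 and +38 mm; the shaft is free for fingers from y = -43 to +31 mm. Slide rail, up to 30 mm high, from y = -77 to -182 mm
- lock (a joint): Travel of the transport lock in m: 0 = keeper strip over the shaft's tail (locked), 0.050 = end stop, shaft free. Slides along the fixture's -y, away from the shaft, with about 2 N friction, stays where left, starts between 0 and 0.010
- lock_knob (a point): Centre of the upright black knob of the lock: a block 18 mm across (fixture x), 28 mm along the slide (fixture y), 36 mm high, its top 106 mm above the bench. It stands on a brass carriage and keeper strip (28 mm across, top at 70 mm above the bench). Axes as the fixture's
- shaft_mid (a point): Middle of the loose steel shaft (0.2 to 0.4 kg), on its axis, 55 mm above the bench at the start. Own y runs along the shaft to the pinion. 150 mm long, 16 mm thick; round hub 22 mm dia, 50 mm long, centred on this point (grip here); toothed pinion 30 mm dia, 22 mm long at the +y end; plain tail at the other. Mass centre about 15 mm towards the pinion
- pinion_face (a point): Centre of the shaft's flat pinion-side end face, on the axis, 75 mm from the shaft's middle along its own +y
- lens (a point): Centre of the front glass of the inspection camera (grey body 52 mm square, 70 mm long; black barrel, front ring 52 mm dia) on a post stand. It looks along this frame's -y, slanting 0.35 rad (20 deg) below level; x is level. Stand turn and camera height vary. The post (16 mm thick, 370 mm high, foot 110 mm dia) stands behind, 148 mm from the lens horizontally
- view_point (a point): Empty point in the air on the lens axis, 100 mm in front of the lens glass: where the middle of the pinion's end face is to be. Axes as the lens's
- cam_head: Clamp on the stand's post that carries the inspection camera; origin on the post's axis at half its height. Fixed; z up
- wrench: Loose steel open-ended wrench, 190 mm long, lying on the bench near the fixture; a bystander
- screwdriver: Loose screwdriver lying on the bench; a bystander
- bearing: Loose steel bearing ring, 48 mm outside diameter, 15 mm high, flat on the bench; a bystander
Mind the look-alikes: they are no part of the job. Of the things like the part that bears shaft_mid, leave any that is blue; of the rest the smaller one is meant.

How it is judged:
By the outcome, as a careful person would: the job done as asked, in the order asked, and still so for the second after the job is handed in, while the arm keeps its last pose, push and grip.
It also fails if it takes over 42 s, if anything falls off the work surface, if the arm or the gripper's body presses on something with over 40 N, if the wrist force passes 120 N, or if a joint passes its speed limit or range.

## Working session

There is one attempt and no reset: what is moved stays moved. The work goes in short steps, Python scripts to look and compute and a shell command to move; the robot and the scene stay as the last step left them, time stands still between calls to the robot, and variables do not carry over. Pictures are saved under pics/ and viewed, and the job is handed in when it is done.

```bash
ls; mkdir -p pics; python3 - <<'E'
from plant import ctrl, imaging
import cv2
s=ctrl.get_state(); print(s)
for n in ("side","top"):
    im=imaging.read_camera(n); cv2.imwrite(f"pics/{n}0.png",im[:,:,::-1]); print(n,imaging.camera_info(n))
E
```

```text
pics
{'time': 0.0, 'qpos': array([-1.39404694e+00,  2.87210932e-01,  1.57820269e+00, -1.12005724e-05,
        1.27860745e+00, -1.50003569e-01]), 'dq': array([ 8.70322840e-04, -1.02642819e-03, -9.17529092e-04, -1.72110416e-04,
       -5.32457102e-05,  7.80713652e-04]), 'joint_efforts': array([-3.48090889e-04, -4.05979156e+01, -2.92627430e+01, -1.34341963e-04,
        5.98694067e-03, -4.92468274e-06]), 'eef_pos': array([ 0.21655832, -0.63860985,  0.2299031 ]), 'tcp_rot': array([ 9.86682732e-01,  1.62652122e-01, -2.15974913e-05, -1.21402786e-03]), 'contact_force': array([-0.4858198 ,  0.15932472, -0.33853116]), 'wrist_torque': array([ 0.00986378, -0.00250767,  0.00610646]), 'opening': 1.0028488498047716}
side {'intrinsics': array([[494.6531555 ,   0.        , 280.23456294],
       [  0.        , 494.6531555 , 210.66935083],
       [  0.        ,   0.        ,   1.        ]]), 'origin': array([0.11010764, 1.12136447, 0.85882073]), 'attitude': array([-0.17439697,  0.84187762, -0.50114743,  0.09838207])}
top {'intrinsics': array([[529.04047785,   0.        , 276.67570082],
       [  0.        , 529.04047785, 203.32021439],
       [  0.        ,   0.        ,   1.        ]]), 'origin': array([0.23652359, 0.05342513, 1.66233964]), 'attitude': array([-0.67630482,  0.72883025, -0.0783818 ,  0.07262603])}
```

View pics/side0.png

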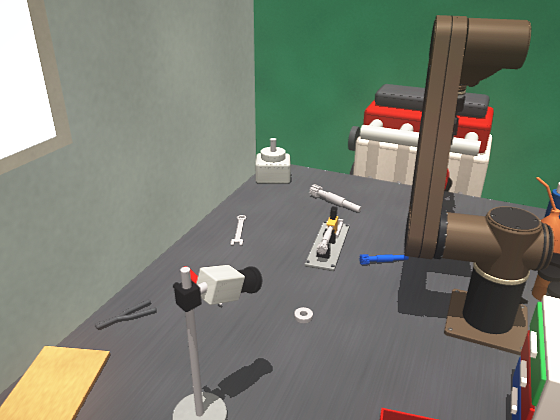

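View pics/top0.png

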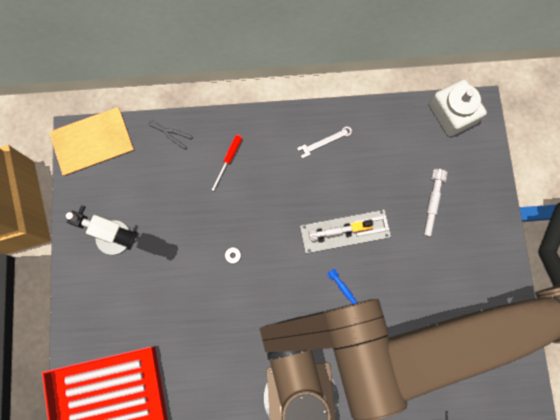

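```bash
cat > h.py <<'E'
import numpy as np, cv2
from scipy.spatial.transform import Rotation as R
from plant import ctrl, imaging
I={n:imaging.camera_info(n) for n in("side","top")}
def ray(n,uv):
    c=I[n];d=np.linalg.inv(c["intrinsics"])@[uv[0],uv[1],1.];d=R.from_quat(c["attitude"]).apply(d);return np.array(c["origin"]),d/np.linalg.norm(d)
def proj(n,p):
    c=I[n];q=R.from_quat(c["attitude"]).inv().apply(np.atleast_2d(p)-c["origin"]);q=q@c["intrinsics"].T;return q[:,:2]/q[:,2:]
def tri(a,b):
    o1,d1=ray("side",a);o2,d2=ray("top",b);A=np.stack([d1,-d2],1);t=np.linalg.lstsq(A,o2-o1,rcond=None)[0]
    p,q=o1+d1*t[0],o2+d2*t[1];return (p+q)/2,np.linalg.norm(p-q)
def onz(n,uv,z):
    o,d=ray(n,uv);return o+d*(z-o[2])/d[2]
E
python3 - <<'E'
from h import *
print(proj("top",[[0,0,0],[.5,0,0],[.5,.3,0]]))
for n in("side","top"):
    im=imaging.read_camera(n)
    for k in("shaft_mid","lock_knob","lock","fixture","pinion_face","lens","cam_head"):
        r=imaging.silhouettes(n,k)
        print(n,k,[(round(x["p"],2),np.round(x["uv"],1).tolist(),int(x["mask"].sum())) for x in r[:4]])
        for i,x in enumerate(r[:4]): np.save(f"m_{n}_{k}_{i}.npy",x["mask"])
    a=(slice(180,290),slice(290,430)) if n=="side" else (slice(190,270),slice(280,410))
    cv2.imwrite(f"pics/{n}_z.png",cv2.resize(im[a][:,:,::-1],None,fx=5.6,fy=5.4 if n=="side" else 5.6,interpolation=cv2.INTER_CUBIC))
    a=(slice(250,420),slice(140,280)) if n=="side" else (slice(190,270),slice(50,190))
    cv2.imwrite(f"pics/{n}_c.png",cv2.resize(im[a][:,:,::-1],None,fx=3.5,fy=3.5,interpolation=cv2.INTER_CUBIC))
E
```

```text
[[300.41494937 398.06283873]
 [287.1686051  232.45902911]
 [192.78041928 239.44835717]]
side shaft_mid [(0.74, [226.5, 281.3], 1759), (0.71, [322.7, 241.7], 237), (0.68, [334.3, 201.3], 446), (0.64, [381.3, 254.9], 323)]
side lock_knob [(0.56, [334.8, 222.6], 165)]
side lock [(0.68, [334.2, 219.3], 160)]
side fixture [(0.85, [328.9, 242.4], 1324)]
side pinion_face [(0.82, [331.2, 198.8], 396), (0.45, [323.9, 242.1], 220)]
side lens [(0.93, [225.9, 282.0], 1869)]
side cam_head [(0.83, [219.4, 285.9], 2600), (0.62, [239.2, 230.3], 211)]
top shaft_mid [(0.6, [433.6, 199.1], 618), (0.55, [326.6, 233.0], 269), (0.53, [340.5, 288.8], 282)]
top lock_knob [(0.47, [362.7, 224.4], 221)]
top lock [(0.55, [363.8, 226.0], 208)]
top fixture [(0.71, [347.6, 232.0], 2172)]
top pinion_face [(0.56, [332.1, 235.5], 271), (0.56, [434.2, 196.4], 557)]
top lens [(0.96, [111.5, 233.3], 920)]
top cam_head [(0.58, [104.2, 229.2], 1231)]
```

View pics/side_z.png

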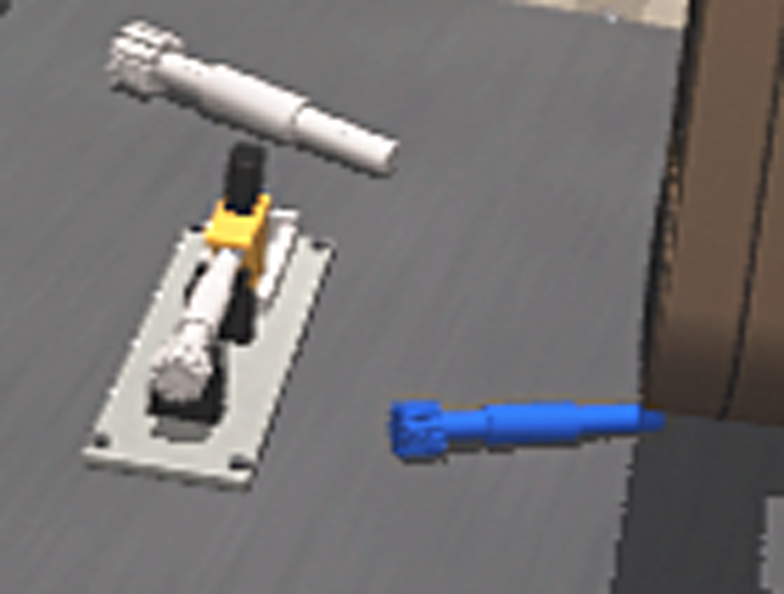

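View pics/top_z.png

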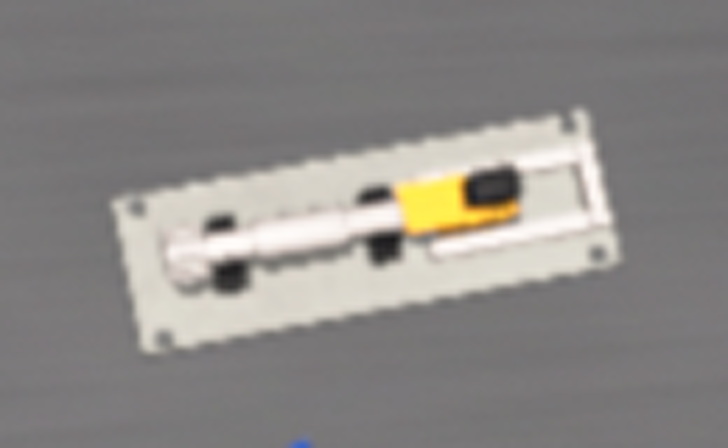

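View pics/side_c.png

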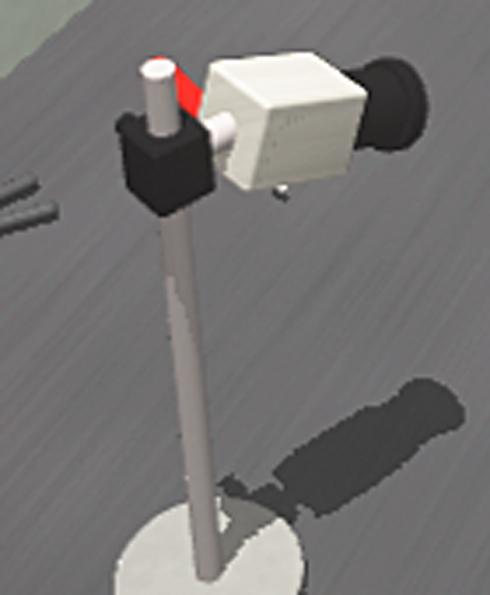

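View pics/top_c.png

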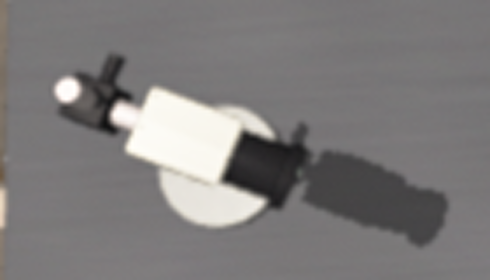

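Three candidates: shaft in the fixture (side 323,242 / top 327,233), the blue one (side 381,255 / top 341,289), and the larger loose steel one (side 334,201 / top 434,199). The crops show that the fixture shaft isn't blue, is the smaller steel one and lies under the lock, so it is the one meant. Its pinion points left (towards the camera) and the knob is at top (363,224).

```bash
cat > fit.py <<'E'
from h import *
from scipy.optimize import least_squares
c=lambda n,p,o,f:np.array(p,float)/f+o
# camera
S=c("side",[(207,62),(268,105),(315,52),(365,92),(248,190),(357,158)],(140-.35,250-.35),3.5)
T=c("top",[(152,87),(127,155),(242,130),(222,185)],(50-.35,190-.35),3.5)
post_t=c("top",[(68,90)],(50-.35,190-.35),3.5); post_s=c("side",[(157,68)],(140-.35,250-.35),3.5)
Lp_t=c("top",[(307,152),(277,207)],(50-.35,190-.35),3.5)
def lf(y): # columns = lens axes in world; heading yaw y: lens +y horizontally = (cos,sin)
    h=np.array([np.cos(y),np.sin(y),0]);yy=h*np.cos(.35)+np.array([0,0,np.sin(.35)])
    x=np.cross(h,[0,0,1]);return np.stack([x,yy,np.cross(x,yy)],1)
def model(q):
    p,y,L=q[:3],q[3],q[4];M=lf(y)
    P=lambda a:np.array(a)@M.T+p
    sb=P([(.026,L+.07,.026),(-.026,L+.07,.026),(.026,L,.026),(-.026,L,.026),(-.026,L+.07,-.026),(-.026,L,-.026)])
    h=np.array([np.cos(y),np.sin(y),0]);post=p+.148*h;post[2]=.37
    return sb,sb[:4],post,P([(.026,0,0),(-.026,0,0)])
def res(q):
    sb,tb,po,ri=model(q)
    return np.r_[(proj("side",sb)-S).ravel(),(proj("top",tb)-T).ravel(),(proj("side",po)-post_s).ravel(),(proj("top",po)-post_t).ravel(),(proj("top",ri)-Lp_t).ravel()]
if __name__=="__main__":
    print("post",tri(post_s[0],post_t[0]))
    r=least_squares(res,[.45,.5,.3,1.5,.05],loss="soft_l1")
    print("lens",np.round(r.x,4),np.round(res(r.x),1)); np.save("lens.npy",r.x)
    # fixture
    k=c("top",[(112,203),(585,110),(622,262),(150,352)],(280-.4,190-.4),5.6)
    W=np.array([onz("top",u,.010) for u in k]);print("plate",np.round(W,4),[np.linalg.norm(W[i]-W[(i+1)%4]) for i in range(4)])
    ks=np.array([(85,455),(248,480)])/[5.6,5.4]+(289.6,179.6)
    print("side plate front corners",[np.round(onz("side",u,.010),4) for u in ks])
    hub=c("top",[(253,240),(352,222),(491,186)],(279.6,189.6),5.6)
    print("hub",[np.round(onz("top",u,.055),4) for u in hub[:2]],"knobtop",np.round(onz("top",hub[2],.106),4))
    ktop_s=np.array((248,152))/[5.6,5.4]+(289.6,179.6)
    print("knobtop tri",tri(ktop_s,hub[2]))
    pf_t=np.array((165,252))/5.6+(279.6,189.6); pf_s=np.array((180,380))/[5.6,5.4]+(289.6,179.6)
    print("pin",tri(pf_s,pf_t),onz("top",pf_t,.055))
E
python3 fit.py
```

```text
post (array([0.52505696, 0.54977033, 0.36951746]), np.float64(0.0004854703583229551))
lens [0.4637 0.4158 0.2756 1.1481 0.048 ] [ 0.9 -0.8  0.5 -0.3 -0.5 -0.9  2.4 -0.3 -0.5  1.9 -2.1  5.9  0.7 -0.2
 -0.6 -0.6  1.4 -2.1 -1.   1.   0.1  0.2 -0.5  0.1 -0.1 -1.2  0.7  1.5]
plate [[ 0.5166 -0.0406  0.01  ]
 [ 0.55   -0.3137  0.01  ]
 [ 0.4616 -0.3242  0.01  ]
 [ 0.4308 -0.0547  0.01  ]] [np.float64(0.2751118915924871), np.float64(0.08903370915005643), np.float64(0.2712138885648402), np.float64(0.08697159736988705)]
side plate front corners [array([ 0.5162, -0.0384,  0.01  ]), array([ 0.429 , -0.0509,  0.01  ])]
hub [array([ 0.4827, -0.1135,  0.055 ]), array([ 0.4886, -0.1686,  0.055 ])] knobtop [ 0.4944 -0.2375  0.106 ]
knobtop tri (array([ 0.4942371 , -0.23700786,  0.10833437]), np.float64(0.0004961066806795813))
pin (array([ 0.47697241, -0.0653098 ,  0.05463193]), np.float64(0.005505556681949949)) [ 0.47963941 -0.06473577  0.055     ]
```

```bash
cat > go.py <<'E'
import sys
from h import *
# args: x y z heading_deg(tool x)
a=[float(v) for v in sys.argv[1:5]]
s=ctrl.get_state();M=R.from_quat(s["tcp_rot"]).as_matrix()
h=np.degrees(np.arctan2(M[1,0],M[0,0]))
d=M.T@(np.array(a[:3])-s["eef_pos"])/.025
t=-((a[3]-h+180)%360-180)/5
print("row",np.round(d,2),round(t,2),"| now",np.round(s["eef_pos"],4),"head",round(h,2),"tilt",np.round(M[:,2],3),"q",np.round(s["qpos"],2),"F",np.round(s["contact_force"],1),"open",round(s["opening"],3),"t",round(s["time"],2))
E
python3 go.py 0.4943 -0.2372 0.231 96.5
```

```text
row [ 1.568e+01 -1.167e+01  1.000e-02] -15.55 | now [ 0.2167 -0.6392  0.2313] head 18.73 tilt [ 0. -0. -1.] q [-1.39  0.29  1.58  0.    1.28 -0.15] F [-0.2  0.3 -0.3] open 0.997 t 0.9
```

```bash
python3 -m creep '[15.68,-11.67,0,-15.55,15.68,-11.67,0,-15.55,15.68,-11.67,0,-15.55,15.68,-11.67,0,-15.55,15.68,-11.67,0,-15.55,15.68,-11.67,0,-15.55,15.68,-11.67,0,-15.55,15.68,-11.67,0,-15.55,15.68,-11.67,0,-15.55,15.68,-11.67,0,-15.55,15.68,-11.67,0,-15.55,15.68,-11.67,0,-15.55,15.68,-11.67,0,-15.55,15.68,-11.67,0,-15.55,15.68,-11.67,0,-15.55]' 0 60; python3 go.py 0.4943 -0.2372 0.08 96.5
```

```text
time: 2.15
eef_pos: [0.4942, -0.2373, 0.2314]
tcp_rot: [0.666, 0.746, -0.0, 0.0]
contact_force: [0.2, 0.4, 0.4]
opening: 1.001
row [0.01 0.01 6.06] -0.0 | now [ 0.4942 -0.2373  0.2314] head 96.49 tilt [-0.    -0.001 -1.   ] q [-0.63  0.01  1.89 -0.    1.25 -0.75] F [0.2 0.4 0.4] open 1.001 t 2.15
```

```bash
python3 -m creep '[0,0,1.5,0,0,0,3,0,0,0,4.5,0,0,0,5.5,0,0,0,6.06,0,0,0,6.06,0,0,0,6.06,0]' - - && python3 -m creep '[0,0,0,0,0,0,0,0,0,0,0,0,0,0,0,0,0,0,0,0,0,0,0,0,0,0,0,0,0,0,0,0]' 255 40; python3 - <<'E'
from h import *
for n in("side","top"):
    im=imaging.read_camera(n)
    a=(slice(150,290),slice(270,430)) if n=="side" else (slice(170,290),slice(280,440))
    cv2.imwrite(f"pics/{n}_k.png",cv2.resize(im[a][:,:,::-1],None,fx=4,fy=4,interpolation=cv2.INTER_CUBIC))
E
```

```text
time: 2.73
eef_pos: [0.4933, -0.2381, 0.0792]
tcp_rot: [0.667, 0.745, -0.0, -0.001]
contact_force: [0.5, -0.4, 1.2]
opening: 0.999
time: 3.4
eef_pos: [0.4953, -0.2373, 0.0807]
tcp_rot: [0.666, 0.746, 0.0, 0.001]
contact_force: [1.8, 0.9, 3.5]
opening: 0.198
```

View pics/side_k.png

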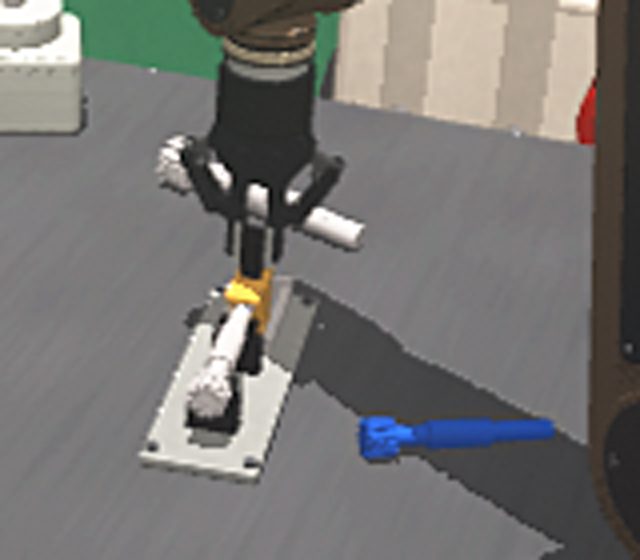

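The view shows the fingers closed on the black knob (crop 252,240); the opening of 0.198 is about 17 mm, which fits. Now I'll drag it.

```bash
python3 -m creep '[-0.2,0,0,0,-0.4,0,0,0,-0.6,0,0,0,-0.8,0,0,0,-1,0,0,0,-1.2,0,0,0,-1.4,0,0,0,-1.5,0,0,0,-1.5,0,0,0]'; python3 go.py 0.5 -.28 .08 96.5;  python3 -m creep '[-0.05,0,0,0,-0.1,0,0,0,-0.15,0,0,0,-0.2,0,0,0,-0.2,0,0,0]'; python3 -m creep '[-0.05,0,0,0,-0.1,0,0,0,-0.1,0,0,0]'
```

```text
time: 4.25
eef_pos: [0.4996, -0.2757, 0.0807]
tcp_rot: [0.666, 0.746, 0.0, 0.002]
contact_force: [4.7, -0.4, 4.9]
opening: 0.203
row [-0.17 -0.    0.03] -0.01 | now [ 0.4996 -0.2757  0.0807] head 96.45 tilt [ 0.003 -0.002 -1.   ] q [-0.68  0.23  1.94  0.    0.96 -0.79] F [ 4.7 -0.4  4.9] open 0.203 t 4.25
time: 4.67
eef_pos: [0.5001, -0.2798, 0.0807]
tcp_rot: [0.666, 0.746, 0.0, 0.001]
contact_force: [5.4, 2.2, 5.4]
opening: 0.202
time: 4.92
eef_pos: [0.5004, -0.2823, 0.0807]
tcp_rot: [0.666, 0.746, 0.0, 0.001]
contact_force: [4.5, 2.7, 6.0]
opening: 0.202
```

```bash
for i in 1 2; do python3 -m creep '[-0.05,0,0,0,-0.1,0,0,0,-0.1,0,0,0]'|grep -E 'eef|contact'; done
```

```text
eef_pos: [0.5007, -0.2847, 0.0807]
contact_force: [4.9, 2.1, 5.4]
eef_pos: [0.5008, -0.2858, 0.0807]
contact_force: [4.4, 6.1, 7.8]
```

```bash
python3 -m creep '[-0.05,0,0,0,-0.1,0,0,0,-0.1,0,0,0]'|grep -E 'eef|contact'; python3 -m creep '[-0.05,0,0,0,-0.1,0,0,0,-0.1,0,0,0]'|grep -E 'eef|contact'; python3 -m creep '[-0.05,0,0,0,-0.1,0,0,0,-0.1,0,0,0]'|grep -E 'eef|contact'
```

```text
eef_pos: [0.5008, -0.286, 0.0807]
contact_force: [2.9, 13.4, 12.1]
eef_pos: [0.5008, -0.286, 0.0806]
contact_force: [1.9, 19.9, 16.2]
eef_pos: [0.5008, -0.2862, 0.0805]
contact_force: [0.6, 26.2, 19.0]
```

```bash
python3 -m creep '[0,0,0,0,0,0,0,0,0,0,0,0,0,0,0,0,0,0,-1,0,0,0,-2,0,0,0,-3,0,0,0,-3,0,0,0,-3,0]' 0; python3 - <<'E'
from h import *
im=imaging.read_camera("top")
a=(slice(180,270),slice(280,410)); cv2.imwrite("pics/top_o.png",cv2.resize(im[a][:,:,::-1],None,fx=5.6,fy=5.6,interpolation=cv2.INTER_CUBIC))
im=imaging.read_camera("side")
a=(slice(190,280),slice(290,410)); cv2.imwrite("pics/side_o.png",cv2.resize(im[a][:,:,::-1],None,fx=6,fy=6,interpolation=cv2.INTER_CUBIC))
E
python3 go.py 0.4849 -0.135 .155 96.6
```

```text
time: 6.92
eef_pos: [0.5012, -0.2957, 0.1564]
tcp_rot: [0.666, 0.746, -0.0, 0.002]
contact_force: [0.8, 0.6, -0.7]
opening: 0.996
row [ 6.39  0.12 -0.05] -0.03 | now [ 0.4998 -0.2942  0.1535] head 96.44 tilt [-0.002  0.001 -1.   ] q [-0.71  0.16  1.88 -0.    1.11 -0.82] F [-0.5  0.9 -0.4] open 1.0 t 7.02
```

View pics/side_o.png

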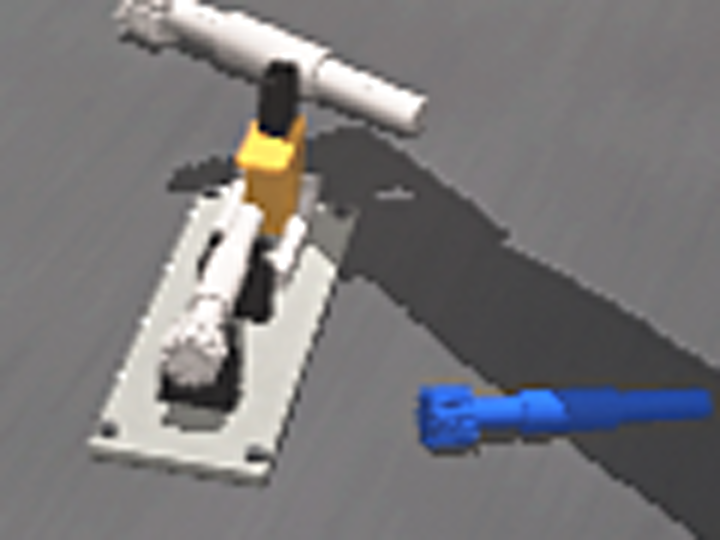

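View pics/top_o.png

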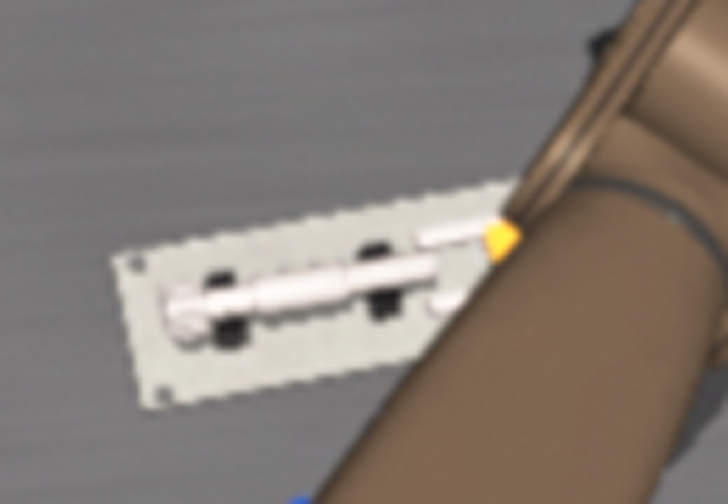

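The lock is open: the brass carriage sits at the far end of the rail and the shaft's tail is free (top crop 435,268). The shaft hasn't moved.

```bash
python3 -m creep '[1.5,0.1,0,0,3,0.1,0,0,4.5,0.12,0,0,6,0.12,0,0,6.39,0.12,0,0,6.39,0.12,0,0,6.39,0.12,0,0]'; python3 go.py 0.4849 -0.135 .036 96.6
```

```text
time: 7.6
eef_pos: [0.4853, -0.1351, 0.1538]
tcp_rot: [0.666, 0.746, -0.0, -0.001]
contact_force: [0.3, 0.3, 0.9]
opening: 1.0
row [ 0.01 -0.01  4.71] -0.01 | now [ 0.4853 -0.1351  0.1538] head 96.54 tilt [-0.002  0.    -1.   ] q [-0.47 -0.01  2.06 -0.    1.1  -0.59] F [0.3 0.3 0.9] open 1.0 t 7.6
```

```bash
python3 -m creep '[0,0,1.5,0,0,0,3,0,0,0,4,0,0,0,4.7,0,0,0,4.7,0,0,0,4.7,0]' | grep -E 'eef|contact' ; python3 -m creep '[0,0,0,0,0,0,0,0,0,0,0,0,0,0,0,0,0,0,0,0,0,0,0,0,0,0,0,0,0,0,0,0]' 255 60; python3 - <<'E'
from h import *
im=imaging.read_camera("side")
a=(slice(150,280),slice(270,430)); cv2.imwrite("pics/side_g.png",cv2.resize(im[a][:,:,::-1],None,fx=4.5,fy=4.5,interpolation=cv2.INTER_CUBIC))
E
```

```text
eef_pos: [0.4852, -0.1363, 0.0362]
contact_force: [0.1, -0.4, 0.4]
time: 8.77
eef_pos: [0.4838, -0.1355, 0.0382]
tcp_rot: [0.665, 0.747, -0.002, -0.002]
contact_force: [-9.0, -1.6, 9.3]
opening: 0.233
```

View pics/side_g.png

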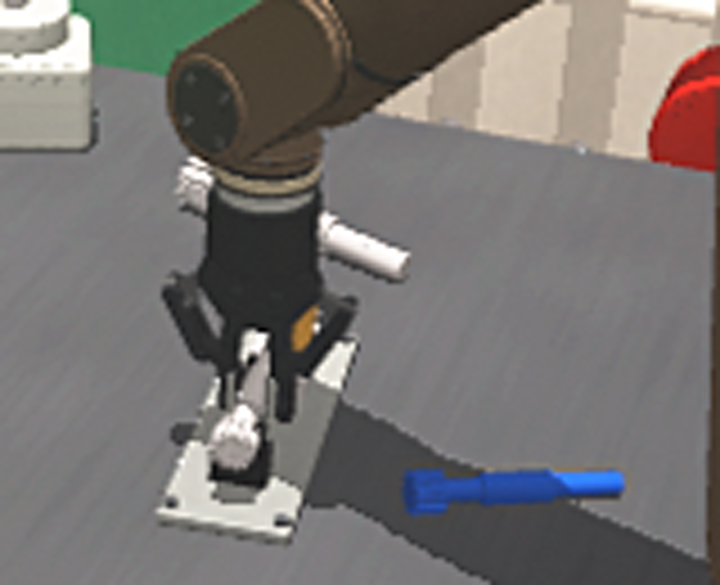

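```bash
python3 -m creep '[0,0,-0.5,0,0,0,-1.5,0,0,0,-2.5,0,0,0,-3.1,0,0,0,-3.1,0,0,0,-3.1,0]' - 60; python3 go.py .5576 -.0945 .115 186.6
```

```text
time: 9.32
eef_pos: [0.4858, -0.1351, 0.115]
tcp_rot: [0.666, 0.746, 0.0, 0.001]
contact_force: [1.2, 0.0, -3.9]
opening: 0.234
row [1.29 3.04 0.  ] -18.02 | now [ 0.4858 -0.1351  0.115 ] head 96.49 tilt [ 0.001 -0.001 -1.   ] q [-0.47  0.04  2.08 -0.    1.02 -0.59] F [ 1.2  0.  -3.9] open 0.234 t 9.32
```

```bash
python3 -m creep '[1.29,3.04,0,-18,1.29,3.04,0,-18,1.29,3.04,0,-18,1.29,3.04,0,-18,1.29,3.04,0,-18,1.29,3.04,0,-18,1.29,3.04,0,-18,1.29,3.04,0,-18,1.29,3.04,0,-18,1.29,3.04,0,-18,1.29,3.04,0,-18,1.29,3.04,0,-18,1.29,3.04,0,-18,1.29,3.04,0,-18,1.29,3.04,0,-18,1.29,3.04,0,-18]'; python3 go.py .5576 -.0945 .056 186.6
cat > look.py <<'E'
import sys
from h import *
b={"side":tuple(map(int,sys.argv[2].split(","))),"top":tuple(map(int,sys.argv[3].split(",")))}
o=[]
for n in("side","top"):
    im=imaging.read_camera(n);x,y,w=b[n]
    cv2.imwrite(f"pics/{n}_{sys.argv[1]}_full.png",im[:,:,::-1])
    o.append(cv2.resize(im[y:y+w,x:x+w,::-1],(398,398),interpolation=cv2.INTER_CUBIC))
cv2.imwrite(f"pics/{sys.argv[1]}.png",np.hstack(o))
E
python3 look.py a 270,160,110 270,170,110
```

```text
time: 10.65
eef_pos: [0.5568, -0.0942, 0.1133]
tcp_rot: [-0.056, 0.998, 0.001, -0.001]
contact_force: [-0.6, 0.4, -2.7]
opening: 0.238
row [-0.04 -0.02  2.29] -0.04 | now [ 0.5568 -0.0942  0.1133] head -173.62 tilt [-0.002  0.001 -1.   ] q [-0.35  0.17  1.94  0.    1.03 -2.03] F [-0.6  0.4 -2.7] open 0.238 t 10.65
```

View pics/a.png

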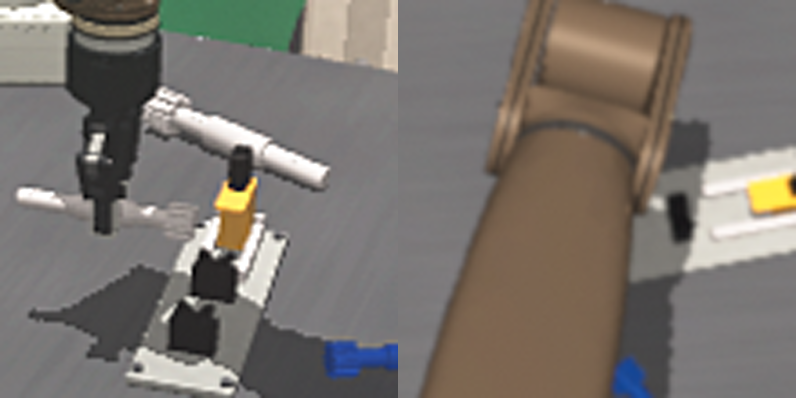

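```bash
cat > tilt.py <<'E'
import sys
from h import *
# side points: tail then face, grip xy taken from the state, heading of the tool x
v=list(map(float,sys.argv[1:5])); cam=sys.argv[5] if len(sys.argv)>5 else "side"
s=ctrl.get_state();M=R.from_quat(s["tcp_rot"]).as_matrix();h=M[:,0];n=np.array([-h[1],h[0],0]);g=s["eef_pos"]-[0,0,-.019]
P=[]
for uv in (v[:2],v[2:]):
    o,d=ray(cam,uv);P.append(o+d*((g-o)@n)/(d@n))
d=P[1]-P[0];print("tail",P[0].round(4),"face",P[1].round(4),"len",np.linalg.norm(d).round(4),"tilt deg",np.degrees(np.arcsin(d[2]/np.linalg.norm(d))).round(2),"face s",((P[1]-g)@h).round(4),"grip",g.round(4))
E
python3 tilt.py 275.5 213 323.3 220.8
```

```text
tail [ 0.6333 -0.0858  0.134 ] face [ 0.486  -0.1024  0.1323] len 0.1483 tilt deg -0.64 face s 0.0717 grip [ 0.5573 -0.0944  0.1331]
```

```bash
python3 -m creep '[0,0,1,0,0,0,2,0,0,0,2.3,0,0,0,2.3,0]' - 25|grep -E 'eef|cont|open'; python3 -m creep '[0,0,0.15,0,0,0,0.3,0,0,0,0.3,0]' |grep -E 'eef|cont'; python3 -m creep '[0,0,0.15,0,0,0,0.3,0,0,0,0.3,0]' |grep -E 'eef|cont'; python3 look.py b 270,160,110 270,170,110
```

```text
eef_pos: [0.5553, -0.0937, 0.0545]
contact_force: [0.9, 0.4, -3.3]
opening: 0.241
eef_pos: [0.559, -0.095, 0.0515]
contact_force: [0.4, 0.5, 1.1]
eef_pos: [0.56, -0.0953, 0.0441]
contact_force: [4.2, -1.4, 5.0]
```

View pics/b.png

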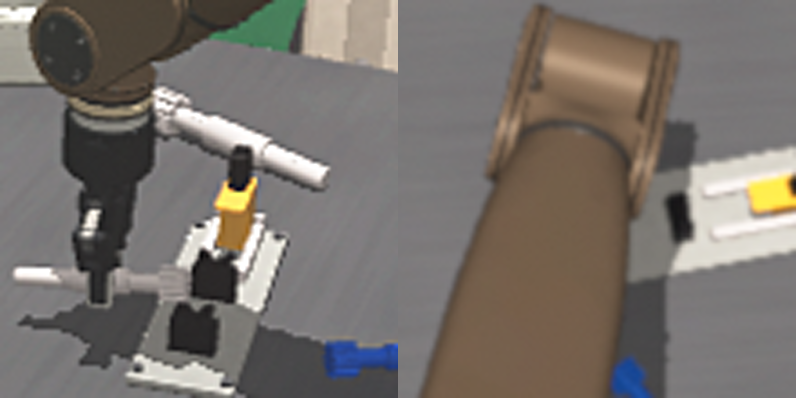

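```bash
python3 -c "
print(18/3.618+270,273/3.618+160,192/3.618+270,281/3.618+160)
from h import *
print((proj('side',[[.480,-.1036,.056],[.50,-.1012,.056],[.46,-.106,.056]])-[270,160])*3.618)"; python3 tilt.py 275 235.5 323.1 237.7
```

```text
274.97512437810946 235.45605306799337 323.06799336650084 237.66721945826424
[[195.44858234 299.74339135]
 [171.96336755 295.97887524]
 [219.08651194 303.53238658]]
tail [ 0.635  -0.0868  0.053 ] face [ 0.484  -0.104   0.0731] len 0.1534 tilt deg 7.54 face s 0.0762 grip [ 0.5597 -0.0953  0.0631]
```

```bash
python3 -m creep '[0,0,0.12,0,0,0,0.25,0,0,0,0.25,0]' |grep -E 'eef|cont'; python3 -m creep '[0,0,0.1,0,0,0,0.2,0,0,0,0.25,0,0,0,0.25,0]' |grep -E 'eef|cont'; python3 go.py 0.56 -.0953 .031 186.6;  python3 look.py c 270,160,110 270,170,110
```

```text
eef_pos: [0.5588, -0.095, 0.0366]
contact_force: [5.0, 0.3, 5.5]
eef_pos: [0.5582, -0.0949, 0.0297]
contact_force: [5.8, -0.5, 3.9]
row [-0.07 -0.03 -0.05] -0.02 | now [ 0.5582 -0.0949  0.0297] head -173.52 tilt [ 0.002 -0.001 -1.   ] q [-0.35  0.3   1.97 -0.    0.87 -2.03] F [ 5.8 -0.5  3.9] open 0.237 t 12.27
```

View pics/c.png

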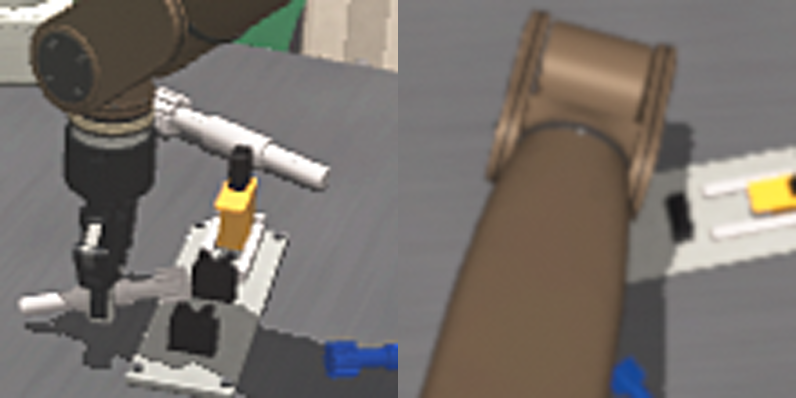

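```bash
python3 -m creep '[0,0,0,0,0,0,0,0,0,0,-1,0,0,0,-2,0,0,0,-3,0,0,0,-3.5,0,0,0,-3.5,0,0,0,-3.5,0]' - 90;  python3 look.py d 265,175,70 270,170,110
```

```text
time: 13.03
eef_pos: [0.5563, -0.0941, 0.1156]
tcp_rot: [-0.056, 0.998, 0.001, -0.001]
contact_force: [-0.5, 0.8, -4.2]
opening: 0.224
```

View pics/d.png

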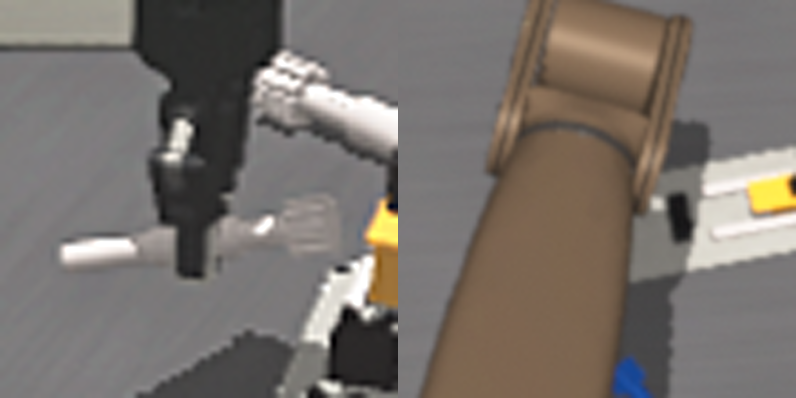

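```bash
python3 tilt.py 275.8 220.2 323.7 213.9;python3 tilt.py 275.8 220.7 323.7 213.4
```

```text
tail [ 0.6319 -0.0852  0.1094] face [ 0.4858 -0.1018  0.156 ] len 0.1543 tilt deg 17.58 face s 0.0703 grip [ 0.5555 -0.0939  0.1334]
tail [ 0.6319 -0.0852  0.1077] face [ 0.4859 -0.1018  0.1577] len 0.1553 tilt deg 18.79 face s 0.0702 grip [ 0.5555 -0.0939  0.1334]
```

```bash
cat > sfit.py <<'E'
import sys
from h import *
from scipy.optimize import minimize
CYL=[(-.075,-.025,.008),(-.025,.025,.011),(.025,.053,.008),(.053,.075,.015)]
def axis(head,t): h=np.array([np.cos(head),np.sin(head),0]);return h*np.cos(t)+np.array([0,0,np.sin(t)])
def render(n,mid,a,sc=4,shape=(420,560),off=(0,0)):
    u=np.cross(a,[0,0,1]);u/=np.linalg.norm(u);w=np.cross(u,a);ph=np.linspace(0,2*np.pi,24)
    im=np.zeros((shape[0]*sc,shape[1]*sc),np.uint8)
    for s0,s1,r in CYL:
        c=np.cos(ph)[:,None]*u*r+np.sin(ph)[:,None]*w*r
        p=proj(n,np.r_[mid+a*s0+c,mid+a*s1+c])-off
        cv2.fillConvexPoly(im,cv2.convexHull(((p+.5)*sc*16).astype(np.int32).reshape(-1,1,2)),1,shift=4)
    return cv2.resize(im.astype(np.float32),(shape[1],shape[0]),interpolation=cv2.INTER_AREA)
if __name__=="__main__":
    s=ctrl.get_state();M=R.from_quat(s["tcp_rot"]).as_matrix();hd=np.arctan2(M[1,0],M[0,0]);g=s["eef_pos"]+[0,0,.019];print(g,np.degrees(hd))
    for n in sys.argv[1:]:
        im=imaging.read_camera(n)
        for r in imaging.silhouettes(n,"shaft_mid"):
            print(n,round(r["p"],2),np.round(r["uv"],1),r["mask"].sum())
            e=proj(n,g)[0]
            if np.hypot(*(np.array(r["uv"])-e))<25: np.save(f"sm_{n}.npy",r["mask"])
        cv2.imwrite(f"sm_{n}.png",im[:,:,::-1])
E
python3 sfit.py side; python3 - <<'E'
import numpy as np,cv2
m=np.load('sm_side.npy');im=cv2.imread('sm_side.png');im[m]=im[m]//2+np.array([0,120,0],np.uint8)
cv2.imwrite('pics/ov.png',cv2.resize(im[190:250,260:340],None,fx=9,fy=9,interpolation=cv2.INTER_NEAREST))
E
```

```text
[ 0.55553943 -0.09388389  0.13336259] -173.53150153207116
side 0.86 [304.5 215.1] 277
side 0.73 [381.4 256.5] 317
side 0.66 [332.1 201.8] 429
```

View pics/ov.png

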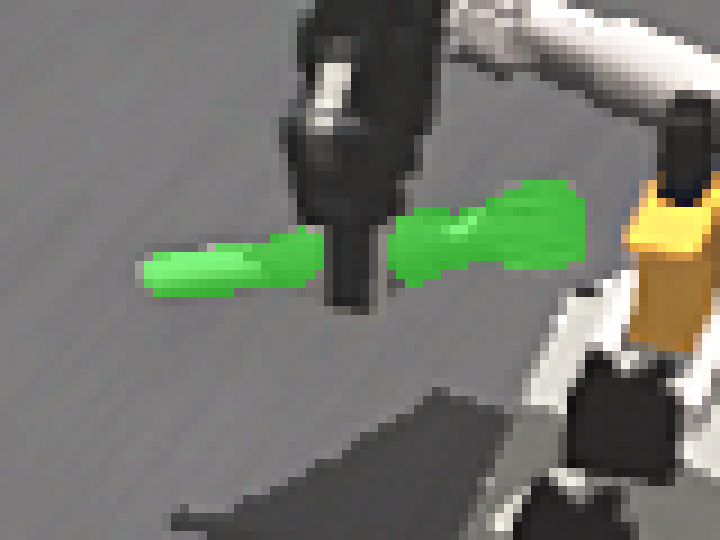

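```bash
cat > sfit2.py <<'E'
from sfit import *
def fit(n,m,g,hd,ig=None):
    ys,xs=np.where(m);x0,y0=xs.min()-12,ys.min()-12;W,H=xs.max()-xs.min()+25,ys.max()-ys.min()+25
    t=m[y0:y0+H,x0:x0+W].astype(np.float32);t=cv2.GaussianBlur(t,(0,0),1)
    wt=np.ones_like(t)
    if ig: wt[:,max(0,ig[0]-x0):ig[1]-x0]=0
    def f(q):
        a=axis(hd,np.radians(q[0]));mid=g+a*q[1]/1e3+[0,0,q[2]/1e3]
        r=cv2.GaussianBlur(render(n,mid,a,4,(H,W),(x0,y0)),(0,0),1)
        return float((((r-t)*wt)**2).sum())
    best=min((minimize(f,[t0,-6,0],method="Nelder-Mead",options=dict(initial_simplex=[[t0,-6,0],[t0+4,-6,0],[t0,-2,0],[t0,-6,3]],xatol=.02,fatol=.01)) for t0 in(14,19,24)),key=lambda r:r.fun)
    return best.x,best.fun
if __name__=="__main__":
    s=ctrl.get_state();M=R.from_quat(s["tcp_rot"]).as_matrix();hd=np.arctan2(M[1,0],M[0,0]);g=s["eef_pos"]+[0,0,.019]
    m=np.load("sm_side.npy")
    for ig in((294,306),(294,304),(293,310)): print(fit("side",m,g,hd,ig))
E
python3 sfit2.py
```

```text
(array([17.78451294, -3.13954581, -0.68635587]), np.float64(3.1964356899261475))
(array([17.78541501, -3.15252691, -0.68228289]), np.float64(3.6719462871551514))
(array([17.91736407, -3.15234173, -0.77246523]), np.float64(2.396862268447876))
```

```bash
python3 go.py 0.5582 -.0949 .0267 186.6; python3 -m creep '[0,0,1,0,0,0,2,0,0,0,2.8,0,0,0,2.8,0,0,0,2.8,0]' - 25|grep -E 'eef|cont'; python3 go.py 0.5582 -.0949 .0267 186.6
```

```text
row [-0.1  -0.05  3.52] -0.03 | now [ 0.556  -0.094   0.1147] head -173.53 tilt [-0.005  0.002 -1.   ] q [-0.35  0.17  1.94 -0.    1.03 -2.03] F [-0.  -0.1 -3.9] open 0.232 t 13.23
eef_pos: [0.5558, -0.0939, 0.0451]
contact_force: [0.2, 1.2, -3.1]
row [-0.09 -0.05  0.73] -0.02 | now [ 0.5558 -0.0939  0.0451] head -173.52 tilt [-0.005  0.002 -1.   ] q [-0.35  0.28  1.97 -0.    0.9  -2.03] F [ 0.2  1.2 -3.1] open 0.226 t 13.65
```

```bash
python3 -m creep '[0,0,0.2,0,0,0,0.4,0,0,0,0.6,0,0,0,0.74,0,0,0,0.74,0]' - 25|grep -E 'eef|cont';  python3 -m creep '[0,0,0,0,0,0,0,0,0,0,-1,0,0,0,-2,0,0,0,-3,0,0,0,-3.5,0,0,0,-3.5,0,0,0,-3.5,0]' - 90; python3 sfit.py side; python3 sfit2.py
```

```text
eef_pos: [0.5585, -0.095, 0.0301]
contact_force: [0.4, -0.2, 4.6]
time: 14.73
eef_pos: [0.5575, -0.0944, 0.1159]
tcp_rot: [-0.056, 0.998, -0.0, 0.0]
contact_force: [0.2, -0.0, -4.2]
opening: 0.23
[ 0.55750603 -0.09443573  0.1349321 ] -173.52932977933332
side 0.96 [332.5 202. ] 420
side 0.67 [309.5 217.4] 297
side 0.6 [382.4 258.3] 316
side 0.52 [331.7 241.5] 1552
(array([17.47948524, -2.80023662,  1.76643731]), np.float64(7.0841875076293945))
(array([17.60716664, -3.07280138,  1.79346535]), np.float64(7.238739967346191))
(array([17.58569913, -3.08077764,  1.76446426]), np.float64(6.411321640014648))
```

```bash
python3 -m creep '[0,0,1,0,0,0,2,0,0,0,2.9,0,0,0,3.2,0,0,0,3.4,0,0,0,3.6,0,0,0,3.7,0,0,0,3.7,0]' - 25|grep -E 'eef|cont';python3 -m creep '[0,0,0,0,0,0,0,0]' |grep -E 'eef|cont';  python3 -m creep '[0,0,0,0,0,0,0,0,0,0,-1,0,0,0,-2,0,0,0,-3,0,0,0,-3.5,0,0,0,-3.5,0,0,0,-3.5,0]' - 90; python3 sfit.py side; python3 sfit2.py;  python3 - <<'E'
import numpy as np,cv2
m=np.load('sm_side.npy');im=cv2.imread('sm_side.png');im[m]=im[m]//2+np.array([0,120,0],np.uint8)
cv2.imwrite('pics/ov2.png',cv2.resize(im[190:250,260:340],None,fx=9,fy=9,interpolation=cv2.INTER_NEAREST))
E
```

```text
eef_pos: [0.5597, -0.0954, 0.0261]
contact_force: [0.4, 1.2, 7.4]
eef_pos: [0.5598, -0.0954, 0.0265]
contact_force: [0.3, 0.4, 5.0]
time: 16.33
eef_pos: [0.5579, -0.0946, 0.1115]
tcp_rot: [-0.056, 0.998, -0.0, 0.001]
contact_force: [-1.4, 0.1, -3.3]
opening: 0.228
[ 0.55785526 -0.09463348  0.13053435] -173.529384806951
side 0.9 [382.5 254.4] 302
side 0.68 [333.6 198.5] 413
side 0.6 [307.  218.7] 273
(array([19.64992003, -3.72142565,  2.2586901 ]), np.float64(1.5730347633361816))
(array([19.56878741, -3.79595028,  2.27640125]), np.float64(1.596081256866455))
(array([19.65375098, -3.77179777,  2.28401696]), np.float64(1.259416103363037))
```

View pics/ov2.png

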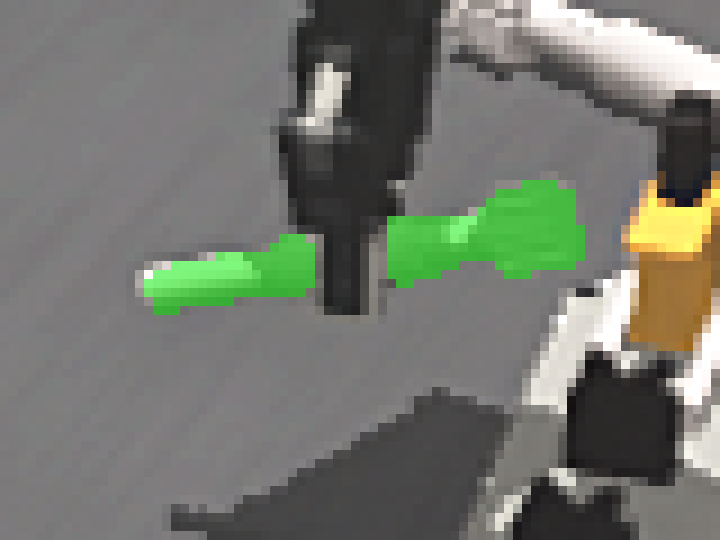

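```bash
python3 - <<'E'
from fit import *
q=np.load("lens.npy")
out=[]
for n,a in(("side",(245,315,170,270)),("top",(205,255,65,145))):
    im=cv2.imread(f"pics/{n}0.png");m=np.load(f"m_{n}_lens_0.npy")
    y0,y1,x0,x1=a;f=7
    c=cv2.resize(im[y0:y1,x0:x1],None,fx=f,fy=f,interpolation=cv2.INTER_NEAREST)
    mm=cv2.resize(m[y0:y1,x0:x1].astype(np.uint8),None,fx=f,fy=f,interpolation=cv2.INTER_NEAREST)
    cs,_=cv2.findContours(mm,cv2.RETR_EXTERNAL,cv2.CHAIN_APPROX_NONE);cv2.drawContours(c,cs,-1,(0,255,0),1)
    M=lf(q[3]);P=lambda A:np.array(A)@M.T+q[:3]
    d=lambda A:((proj(n,P(A))-[x0,y0]+.5)*f).astype(int)
    ph=np.linspace(0,2*np.pi,40)
    for yy in(0,):cv2.polylines(c,[d(np.stack([.026*np.cos(ph),0*ph+yy,.026*np.sin(ph)],1))],True,(0,0,255),1)
    for yy in(q[4],q[4]+.07):cv2.polylines(c,[d([(.026,yy,.026),(-.026,yy,.026),(-.026,yy,-.026),(.026,yy,-.026)])],True,(255,0,0),1)
    cv2.circle(c,d([(0,0,0)])[0],3,(0,0,255),-1)
    print(n,np.round(proj(n,P([(0,0,0)])),1))
    cv2.imwrite(f"pics/{n}_lens.png",c)
E
```

```text
side [[252.8 279.5]]
top [[133.3 241.1]]
```

View pics/side_lens.png

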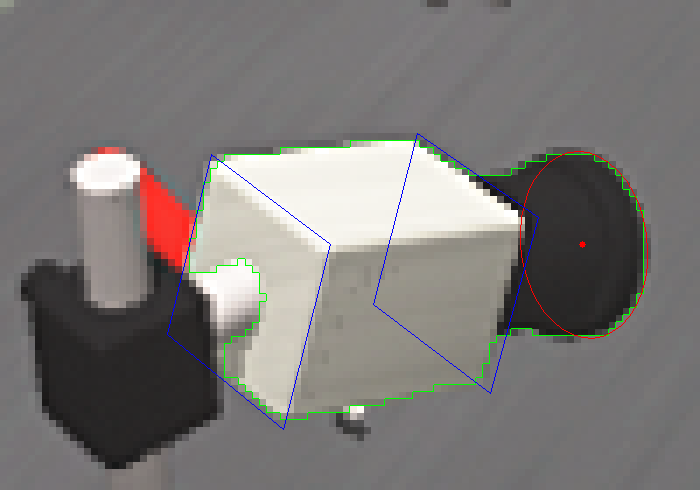

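View pics/top_lens.png

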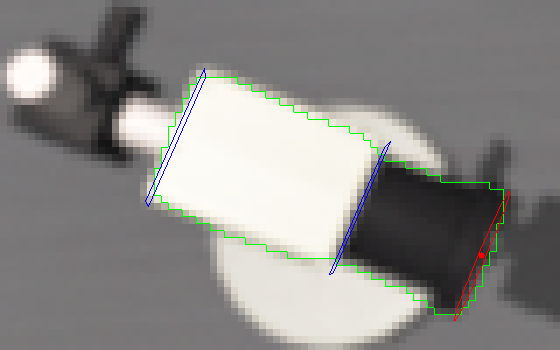

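```bash
cat > lfit.py <<'E'
from fit import *
from scipy.optimize import minimize
ph=np.linspace(0,2*np.pi,32)
circ=lambda r,y:np.stack([r*np.cos(ph),0*ph+y,r*np.sin(ph)],1)
W={}
for n in("side","top"):
    m=np.load(f"m_{n}_lens_0.npy");ys,xs=np.where(m);W[n]=(xs.min()-10,ys.min()-10,xs.max()-xs.min()+21,ys.max()-ys.min()+21,m)
def rend(n,q,sc=4):
    x0,y0,w,h,m=W[n];M=lf(q[3]);p,L,rb,yr,hb,lb=q[:3],q[4],q[5],q[6],q[7],q[8]
    im=np.zeros((h*sc,w*sc),np.uint8)
    box=np.array([(a,b,c) for a in(-hb,hb) for b in(L,L+lb) for c in(-hb,hb)])
    for A in(box,np.r_[circ(.026,0),circ(.026,yr)],np.r_[circ(rb,0),circ(rb,L)]):
        u=proj(n,A@M.T+p)-[x0,y0]
        cv2.fillConvexPoly(im,cv2.convexHull(((u+.5)*sc*16).astype(np.int32).reshape(-1,1,2)),1,shift=4)
    return cv2.resize(im.astype(np.float32),(w,h),interpolation=cv2.INTER_AREA)
def cost(q):
    s=0
    for n in W:
        x0,y0,w,h,m=W[n];t=cv2.GaussianBlur(m[y0:y0+h,x0:x0+w].astype(np.float32),(0,0),1)
        r=cv2.GaussianBlur(rend(n,q),(0,0),1);wt=np.ones_like(t)
        if n=="side": wt[:,:210-x0]=0
        s+=(((r-t)*wt)**2).sum()
    po=q[:3]+.148*np.array([np.cos(q[3]),np.sin(q[3]),0]);po[2]=.37
    e=np.r_[(proj("side",po)-post_s).ravel(),(proj("top",po)-post_t).ravel()]
    pr=((q[4]-.048)/.01)**2+((q[7]-.026)/.0005)**2+((q[8]-.07)/.0005)**2
    return s+ 3*(e**2).sum()+pr
q0=np.r_[np.load("lens.npy"),.02,.012,.026,.07]
b=q0;sim=np.diag([.006,.006,.006,.06,.006,.003,.005,.002,.002])
for k in range(3):
    b=minimize(cost,b,method="Nelder-Mead",options=dict(initial_simplex=np.r_[[b],b+sim],maxiter=700,xatol=1e-5,fatol=.01)).x
print(np.round(b,4),cost(b),cost(q0));np.save("lens2.npy",b)
E
python3 lfit.py
```

```text
[0.4644 0.4154 0.2763 1.1495 0.0503 0.0216 0.0104 0.025  0.0698] 19.93071554149582 57.81667570010635
```

```bash
python3 go.py 0.45 0.12 0.20 65.86
```

```text
row [ 3.27  8.99 -3.6 ] 24.12 | now [ 0.5563 -0.0941  0.1093] head -173.53 tilt [-0.003  0.001 -1.   ] q [-0.35  0.18  1.94  0.    1.02 -2.03] F [ 0.5  0.7 -2.7] open 0.225 t 16.43
```

```bash
python3 -m creep '[0,0,-1.5,0,0.5,1,-3,1,1,2,-3.6,2.4,1.3,3,-3.6,3.8,1.6,4,-3.6,5.2,2,5,-3.6,6.6,2.3,6,-3.6,8,2.6,7,-3.6,9.4,3,8,-3.6,10.8,3.27,8.99,-3.6,12.2,3.27,8.99,-3.6,13.6,3.27,8.99,-3.6,15,3.27,8.99,-3.6,16.4,3.27,8.99,-3.6,17.8,3.27,8.99,-3.6,19.2,3.27,8.99,-3.6,20.6,3.27,8.99,-3.6,22,3.27,8.99,-3.6,23.4,3.27,8.99,-3.6,24.12,3.27,8.99,-3.6,24.12]'; python3 go.py 0.3986 0.2685 0.198 65.86
```

```text
time: 18.1
eef_pos: [0.4499, 0.1194, 0.199]
tcp_rot: [0.84, 0.543, -0.002, -0.001]
contact_force: [-0.6, 0.1, -3.4]
opening: 0.23
row [ 4.6  -4.31  0.05] -0.01 | now [0.4499 0.1194 0.199 ] head 65.82 tilt [-0.004 -0.    -1.   ] q [ 0.04 -0.16  2.1  -0.    1.2   0.46] F [-0.6  0.1 -3.4] open 0.23 t 18.1
```

```bash
python3 -m creep '[0.5,-0.8,0,0,1,-1.6,0,0,1.6,-2.4,0,0,2.2,-3.2,0,0,2.8,-4,0,0,3.4,-4.31,0,0,3.4,-4.31,0,0,3.4,-4.31,0,0]'; python3 go.py 0.3986 0.2685 0.198 65.86; python3 look.py e 160,200,180 60,140,180
```

```text
time: 18.77
eef_pos: [0.3866, 0.2413, 0.2001]
tcp_rot: [0.838, 0.545, -0.001, -0.0]
contact_force: [-0.3, -0.3, -3.5]
opening: 0.229
row [ 1.19 -0.    0.08] 0.04 | now [0.3866 0.2413 0.2001] head 66.07 tilt [-0.002 -0.001 -1.   ] q [ 0.34 -0.18  2.13 -0.    1.2   0.75] F [-0.3 -0.3 -3.5] open 0.229 t 18.77
```

View pics/e.png

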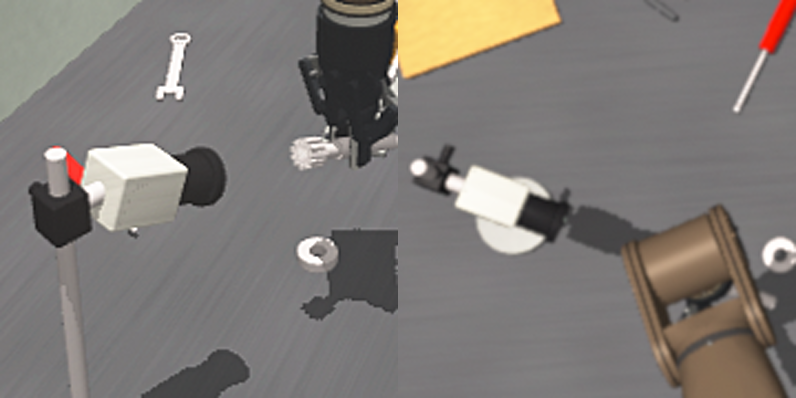

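```bash
python3 -m creep '[0.4,0,0,0,0.8,0,0.05,0,1.18,0,0.08,0,1.18,0,0.08,0,1.18,0,0.08,0]'; python3 look.py f 180,220,140 90,160,140; python3 sfit.py side top
```

```text
time: 19.28
eef_pos: [0.3998, 0.2684, 0.1991]
tcp_rot: [0.839, 0.544, -0.0, -0.0]
contact_force: [0.2, -0.1, -3.0]
opening: 0.229
[0.39946785 0.26803375 0.2181035 ] 65.88697474547207
side 0.91 [291.6 271.7] 335
side 0.64 [381.3 257.3] 336
side 0.55 [348.1 209.5] 141
top 0.93 [434.2 198.7] 594
top 0.53 [339.4 285.8] 303
top 0.37 [215.3 273. ] 27
```

View pics/f.png

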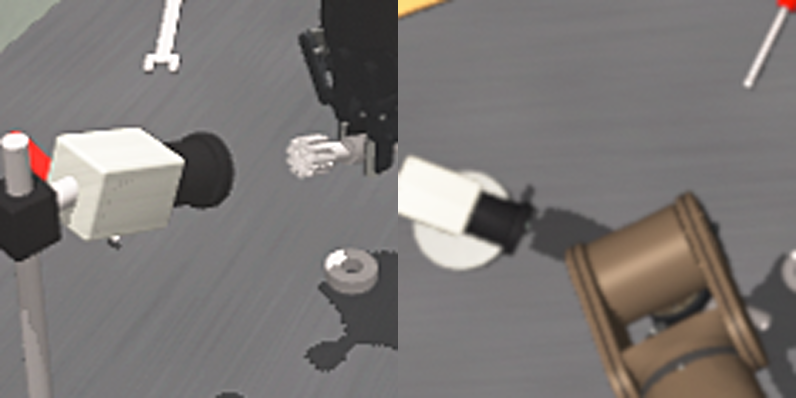

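```bash
python3 - <<'E'
from sfit import *
q=np.load("lens2.npy");a=axis(q[3],.35);V=q[:3]-.1*a;mid=V-.075*a
print("V",V.round(4),"face uv",proj("side",V))
im=cv2.imread("sm_side.png");m=np.load("sm_side.npy");x0,y0,w,h=270,245,60,50;f=11
c=cv2.resize(im[y0:y0+h,x0:x0+w],None,fx=f,fy=f,interpolation=cv2.INTER_CUBIC)
mm=cv2.resize(m[y0:y0+h,x0:x0+w].astype(np.uint8),None,fx=f,fy=f,interpolation=cv2.INTER_NEAREST)
cs,_=cv2.findContours(mm,0,1);cv2.drawContours(c,cs,-1,(0,255,0),1)
u=np.cross(a,[0,0,1]);u/=np.linalg.norm(u);v=np.cross(u,a);ph=np.linspace(0,6.28,40)[:,None]
for s,r in((.075,.015),(.053,.015),(.053,.008),(.025,.008),(.025,.011),(-.025,.011),(-.025,.008),(-.075,.008)):
    p=((proj("side",mid+a*s+r*(np.cos(ph)*u+np.sin(ph)*v))-[x0,y0]+.5)*f).astype(int)
    cv2.polylines(c,[p],True,(0,0,255),1)
cv2.imwrite("pics/tgt.png",c)
E
```

```text
V [0.426  0.3296 0.2421] face uv [[287.05304551 274.24087597]]
```

View pics/tgt.png

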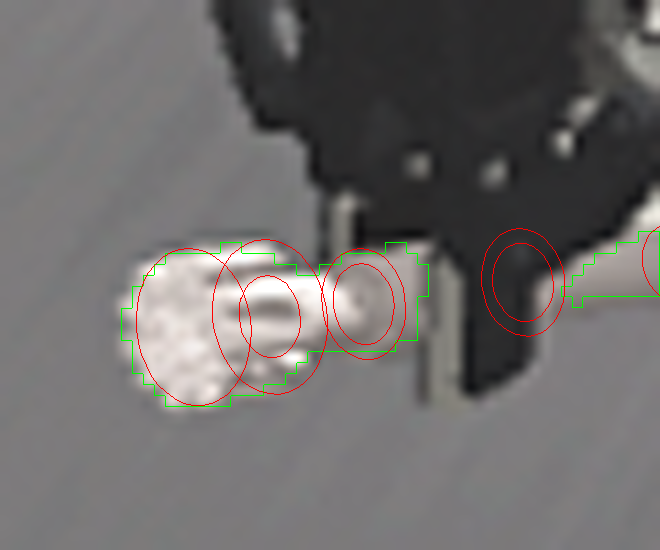

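```bash
python3 - <<'E'
from sfit2 import *
q=np.load("lens2.npy");a0=axis(q[3],.35);V=q[:3]-.1*a0
s=ctrl.get_state();M=R.from_quat(s["tcp_rot"]).as_matrix();hd=np.arctan2(M[1,0],M[0,0]);g=s["eef_pos"]+[0,0,.019]
print(g,np.degrees(hd))
m=np.load("sm_side.npy")
for ig in((307,323),(303,325),(305,323)):
    x,f=fit("side",m,g,hd,ig);a=axis(hd,np.radians(x[0]));face=g+a*(x[1]+75)/1e3+[0,0,x[2]/1e3]
    e=face-V;print(x.round(2),round(f,2),"face",face.round(4),"err along",(e@a0*1e3).round(1),"lat",np.round(e*1e3,1))
# side fit of the lens reprojected: pixel scale
E
```

```text
[0.39943234 0.26791849 0.21834817] 65.86538050098618
[20.06 -0.29 -1.3 ] 12.96 face [0.4281 0.332  0.2427] err along 3.0 lat [2.2 2.3 0.6]
[20.13 -0.03 -1.38] 8.34 face [0.4282 0.3322 0.2428] err along 3.3 lat [2.2 2.5 0.7]
[20.05 -0.3  -1.34] 12.34 face [0.4281 0.332  0.2426] err along 3.0 lat [2.2 2.3 0.6]
```

```bash
python3 -m creep '[-0.06,-0.04,0.02,0,-0.06,-0.04,0.02,0,-0.06,-0.04,0.02,0,-0.06,-0.04,0.02,0,-0.06,-0.04,0.02,0,-0.06,-0.04,0.02,0]'; python3 sfit.py side; python3 - <<'E'
from sfit2 import *
q=np.load("lens2.npy");a0=axis(q[3],.35);V=q[:3]-.1*a0
s=ctrl.get_state();M=R.from_quat(s["tcp_rot"]).as_matrix();hd=np.arctan2(M[1,0],M[0,0]);g=s["eef_pos"]+[0,0,.019]
m=np.load("sm_side.npy")
x,f=fit("side",m,g,hd,(303,325));a=axis(hd,np.radians(x[0]));face=g+a*(x[1]+75)/1e3+[0,0,x[2]/1e3]
print(x.round(2),round(f,2),np.degrees(hd),np.round((face-V)*1e3,1), "kin err", np.round((g+a*.0715-V)*1e3,1))
E
python3 look.py z 290,170,110 290,170,110
```

```text
time: 20.08
eef_pos: [0.398, 0.2671, 0.1989]
tcp_rot: [0.839, 0.544, 0.0, 0.0]
contact_force: [0.1, 0.1, -2.5]
opening: 0.228
[0.39803132 0.26711692 0.21787351] 65.8749751287824
side 0.94 [296.1 268.2] 329
side 0.6 [381.3 256. ] 316
side 0.56 [350.1 206.3] 147
[20.65 -1.9  -1.65] 12.64 65.8741195945937 [ 0.  -0.1 -0.1] kin err [-0.6 -1.4  1. ]
```

View pics/z.png

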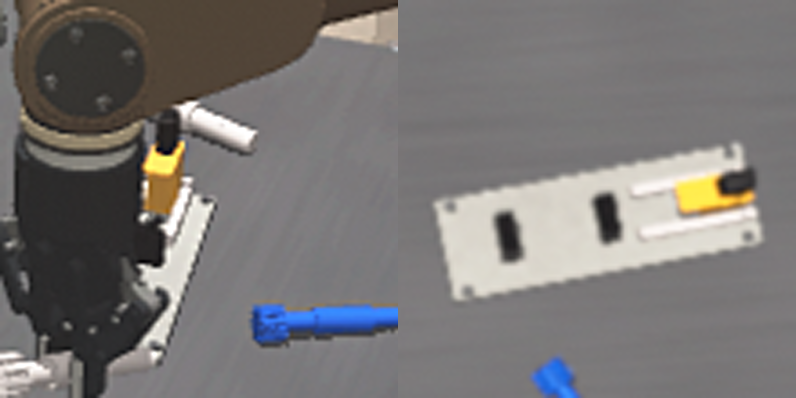

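View pics/side_z_full.png

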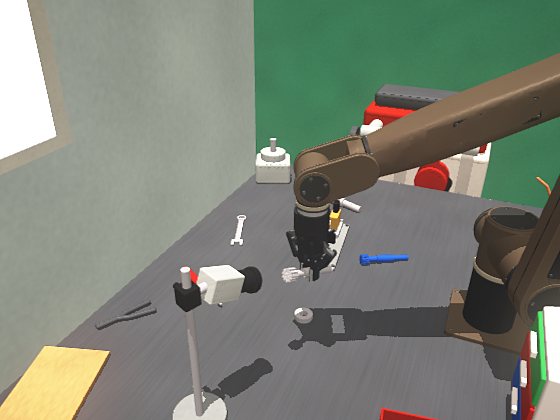

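```bash
python3 - <<'E'
from h import *
a=onz("top",(383.2,219.6),.106);b=np.array([.4944,-.2375,.106]);print(a,np.linalg.norm(a-b))
print(ctrl.sign_off())
E
```

```text
[ 0.50052914 -0.28605675  0.106     ] 0.048942047695461864
the job is handed in; nothing more can be done
None
```

I slid the lock open, took the shaft out of the fixture and handed in the job at about 20 s with the shaft still gripped at the camera.

- **Lock:** I gripped the knob and slid it about 49 mm, until the push force rose to 26 N with no further movement. It started somewhere between 0 and 10 mm. The top picture before hand-in showed it still there.
- **Shaft:** I took the non-blue, smaller steel shaft from the fixture. The tool can only point down, so I pressed the pinion on the front vee rest to turn the shaft in the jaws, with a light 25 N grip. It took three tries: about 17.8°, 17.6°, then 19.6°. I then gripped it at 90 N and carried it to the camera.
- **Final checks:**
  - The image fit put the pinion's end face within about 1 mm of the view point.
  - The arm's own position put it within about 2 mm.
  - The heading matched the lens to within 0.1°, and the slant was about 20° (readings from 19.6° to 20.7°).

**Where the checks disagreed:** two views of where the shaft sits in the jaws differed by up to about 3.5 mm along its axis, so I placed it between them. The arm hid the shaft in the top view at the end, so only the side camera confirmed the final pose. I saw no contact with the camera, and I did not go near the wrench, screwdriver or bearing.

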